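# Turn the lazy Susan until the shaker is at the pointer

### The arm

A 6-joint arm with a two-finger parallel gripper is mounted at the origin on a cart in front of the work surface, level with it; the furniture and walls round the work are solid. World frame = base frame: x ahead of the robot, y to its left, z up, the work surface at z = 0. Lengths are in mm, angles in rad, forces in N, time in s.
With the tool pointing down it reaches from about 325 to 900 mm from the base axis. Payload 6.1 kg.
Tool frame: the origin (TCP) lies midway between the tips of the shut fingers; the grasp point (between the pads) lies 19 mm behind it (arm.pinch_z is the distance from the TCP to the grasp point, in mm); z points along the fingers, y is the line along which they close (so a half turn about z gives the same grasp; the last joint's range is limited). The gripper opens to 85 mm and grips with 20 to 120 N. Pads are 22 mm wide; open, the fingers measure 114 mm over their backs; the gripper's body (76 mm by 85 mm) begins 54 mm behind the grasp point. The pads swing forward as they close: fully open they stand 13 mm farther back than shut.
Start: joints at [-1.392, 0.22, 1.526, -0, 1.395, -0.126], TCP at [187.557, -596.186, 231.3] pointing down, gripper open.
Joint ranges: [-2.98, 2.98], [-0.91, 2.08], [0.09, 2.57], [-1.24, 4.39], [0.2, 2.65], [-2.68, 2.68]. Speed limits (rad/s): [2.57, 2.57, 3.01, 3.14, 3.14, 3.14].

### API

Orientations are given as a rotation vector (axis times angle).
In Python, from plant import readout, grab_frame, order, models, arm gives the robot as it stands.
- The arm moves only by the tool apply_moves, never from a script. Its argument "motion" is a list that holds one entry, the list of rows, each a list of 7 numbers: the shift along the tool's x, y, z scaled (see below), then the turn, a rotation vector about the tool's x, y, z scaled (see below), then the closure, from -1 (fully open) to 1 (shut). In form: [[[dx, dy, dz, rx, ry, rz, gripper], ...]]. A call has 1 to 5 rows; each row is the pose to reach, as a shift and turn from the pose commanded when the call began, along the tool's axes at that moment; what a row does not reach only later rows make up. The controller multiplies each number of a shift by 0.15 m and each number of a turn by 30 degrees. A row lasts 1/12 s, in which the tool goes at most 41.7 mm and 7.16 degrees, less where a joint would pass 70% of its speed; a pose out of reach is approached as far as the arm can. A call with a number of a shift or a turn outside -1 to 1 is refused whole. A call with a gripper value outside its range is refused whole. The fingers move at their own pace and stop on an object; the grip force is fixed at half the most. Time passes only in rows, so rows that repeat a pose let the fingers close. It gives the time, the measured TCP pose, the force, the opening and the grip force at its end, in the units of the state.
- readout.read_state(): the state, without advancing time (a new reading comes with each control period).
- grab_frame(name): name is "scene" or "top" or "wrist"; returns a dict with "image" (400x640x3 uint8, blue, green, red), "vfov" (degrees; the focal length in pixels is half the picture's height over the tangent of half this angle, whatever the lens; pixels are square), "cx", "cy" (the principal point, pixels), "extrinsics" (4x4, takes a point from camera to world coordinates); the wrist camera has in their place "hand_eye" (4x4, takes a point from camera to tool coordinates, whose origin is the TCP and whose axes are the flange's). Camera axes: x right, y up, looking along -z (the intrinsics and any distortion apply to the point x, -y, -z); pixel columns grow to the right and rows downward; lengths in mm; the calibration is good to about 2 mm. A picture is of the moment at which its call begins: read the wrist's pose just before it. There is no depth.
- order.finish_job(): hands the job in; it is judged then, once.
Trained networks look in a picture, given as the dict that the camera call returned (one of the last four; its "shot" number tells which), for a name from the list of things; names that differ only in an ending like _2 or _b are one class to them, and where a whole thing is asked for, a point or a joint stands for the part that bears it (a point fixed in the world has none). Each returns a list of dicts, best first, with "p" (0 to 1); they miss things now and then, are a little off and sometimes report something else, mostly with a low value. They report only what shows in the picture. A call takes as long as a camera call.
- models.boxes_of(picture, name): "location" ([x, y, z] in mm, in world coordinates, good to about 4 mm: the middle of the surface that is visible of it).
The state is a dict: "t": time; "qpos": joint angles; "qd": joint speeds; "joint_efforts": joint torques, N m; "ee_pos": TCP position; "tool_rot": TCP orientation; "force": force on the tool from outside, world axes, zero at the start; "ft_torque": the same for the moment, N m; "width": finger opening in mm; "finger_force": force on a finger pad.
Only numpy, scipy, OpenCV 4.12 (cv2) and the standard library are available. Lean on these libraries where they do the work, as an engineer would, in place of code of your own. Each camera call takes 0.05 s, during which the arm holds its last target. There are 200 camera calls.

### The job

Bring the small glass shaker with the domed metal cap round to the front: turn the lazy Susan by pushing its rim or the upright posts on it until the shaker lines up with the pointer that sticks out from under the plate. Push gently, so that the shaker, the green pot, the tin and the spice jar ride along standing where they are; do not touch or lift them, and leave the two cruets on the worktop alone. Then let the table stand still and take your hand away.

Things in the scene. Friction and masses are not known exactly. Their poses are not given: they have to be found in the camera images.
- susan_foot: The fixed dark wooden foot of the lazy Susan, a disc 200 mm across under the turning plate. Origin on the turntable's vertical axis at worktop height; z up. Its flat pointer, 26 mm wide with a pointed end, 14 mm high, sticks out along the foot's -x axis to 181 mm from the axis, so 36 mm beyond the plate's edge. The foot cannot be moved.
- turntable (a joint): Angle of the turning plate on its foot, rad, growing counter-clockwise seen from above. It turns freely either way (up to 9.4 rad from 0) without detents, takes about 1 N at a post to turn, and stops at once when no longer pushed.
- plate_centre (a point): Centre of the plate's top, 30 mm above the worktop; turns with it. The plate is a light wooden disc 290 mm across. Six equal dark posts stand on it 132 mm from the axis, 60 degrees apart: post k (0 to 5) is at k*60 degrees, counter-clockwise from this point's x axis (= the foot's x axis at joint 0). Each post is 16 mm thick with a 22 mm ball at its end, 105 mm above the worktop.
- shaker: Small round glass shaker with a grey filling and a domed metal cap with holes, 44 mm across, 90 mm high: the thing to bring to the pointer. It stands loose on the turntable on its underside (origin there, z up), centre about 60 to 76 mm from the turntable's axis; not to be touched.
- green_pot: Green glazed pot with a dark wooden lid, 70 mm across, 84 mm high. It stands loose on the turntable on its underside (origin there, z up), centre about 60 to 76 mm from the turntable's axis; not to be touched.
- tin: Food tin with a printed paper label, 57 mm across, 72 mm high. It stands loose on the turntable on its underside (origin there, z up), centre about 60 to 76 mm from the turntable's axis; not to be touched.
- spice_jar: Glass spice jar with a red screw lid and a printed label, 45 mm across, 106 mm high. It stands loose on the turntable on its underside (origin there, z up), centre about 60 to 76 mm from the turntable's axis; not to be touched.
- oil_cruet: Glass cruet with pale yellow oil and a cork, 88 mm across, 165 mm high, on the worktop to the left of the lazy Susan; bystander. Origin at the underside; z up.
- vinegar_cruet: Glass cruet with pink vinegar and a cork, 88 mm across, 165 mm high, on the worktop to the left of the lazy Susan; bystander. Origin at the underside; z up.

How it is judged:
By the outcome, as a careful person would: the job done as asked, in the order asked, and still so for the second after the job is handed in, with the robot touching nothing.
It also fails if it takes over 64 s, if anything falls off the work surface, if the arm or the gripper's body presses on something with over 40 N, if the wrist force passes 120 N, or if a joint passes its speed limit or range.

## Working session

There is one attempt and no reset: what is moved stays moved. The work goes in short steps, Python scripts to look and compute and a tool call to move; the robot and the scene stay as the last step left them, time stands still between calls to the robot, and variables do not carry over. Pictures are saved under pics/ and viewed, at most 10 in all, crops included, and the job is handed in when it is done.

Besides the shell and the picture viewer there is one more tool, called after "Request:" by a JSON object that holds its "fn" and its "kwargs". apply_moves: Moves the arm, as the interface text tells. Its arguments: {"type":"object","properties":{"motion":{"type":"array"}},"required":["motion"]}

```bash
mkdir -p pics; ls; python3 - <<'E'
from plant import readout, grab_frame, models
import cv2
s=readout.read_state();print(s)
for c in ["scene","top"]:
    f=grab_frame(c);cv2.imwrite(f"pics/{c}0.png",f["image"]);print(c,f["vfov"],f["cx"],f["cy"],f["extrinsics"],[k for k in f])
    for n in ["susan_foot","plate_centre","shaker","green_pot","tin","spice_jar","oil_cruet","vinegar_cruet"]:
        print(n,models.boxes_of(f,n)[:2])
E
```

```text
pics
{'t': 0.0, 'qpos': array([-1.39208166e+00,  2.21236504e-01,  1.52761853e+00, -5.32243803e-06,
        1.39467942e+00, -1.26072516e-01]), 'qd': array([-0.00034344,  0.00301529, -0.00140189, -0.00029214, -0.00062488,
        0.00193276]), 'joint_efforts': array([-2.50456003e-03, -4.96911192e+01, -3.89396346e+01, -5.54788403e-04,
        1.13724230e-02,  1.23909587e-05]), 'ee_pos': array([ 187.45948569, -595.593339  ,  230.18887438]), 'tool_rot': array([-3.10326460e+00, -4.76614443e-01,  8.84470043e-05]), 'force': array([0.30142377, 0.16535996, 0.18416017]), 'ft_torque': array([ 0.0219667 ,  0.03290172, -0.00165273]), 'finger_force': 0.0, 'width': 85.54435239608897}
scene 50.10071171284249 311.85753861386985 199.03564481670742 [[-5.72038070e-01  4.05412551e-01 -7.13030932e-01 -4.30800526e+02]
 [-8.19871481e-01 -3.08212581e-01  4.82509853e-01  4.80663956e+02]
 [-2.41495538e-02  8.60607732e-01  5.08695519e-01  6.87264172e+02]
 [ 0.00000000e+00  0.00000000e+00  0.00000000e+00  1.00000000e+00]] ['image', 'vfov', 'cx', 'cy', 'extrinsics', 'shot']
susan_foot [{'location': [363.6, -178.7,
[... 445 characters left out ...]
35921514e+03]
 [ 0.00000000e+00  0.00000000e+00  0.00000000e+00  1.00000000e+00]] ['image', 'vfov', 'cx', 'cy', 'extrinsics', 'shot']
susan_foot [{'location': [394.1, -319.3, 34.8], 'p': 0.7}]
plate_centre [{'location': [393.1, -318.9, 34.3], 'p': 0.86}]
shaker [{'location': [368.5, -374.2, 106.4], 'p': 0.52}]
green_pot [{'location': [443.9, -265.0, 115.8], 'p': 0.87}]
tin [{'location': [455.0, -356.8, 99.7], 'p': 0.89}]
spice_jar [{'location': [389.9, -321.5, 30.4], 'p': 0.58}, {'location': [336.3, -280.6, 132.0], 'p': 0.55}]
oil_cruet [{'location': [456.0, 147.3, 63.4], 'p': 0.94}, {'location': [336.4, -281.2, 134.8], 'p': 0.33}]
vinegar_cruet [{'location': [463.4, 12.8, 69.0], 'p': 0.98}]
```

View pics/top0.png

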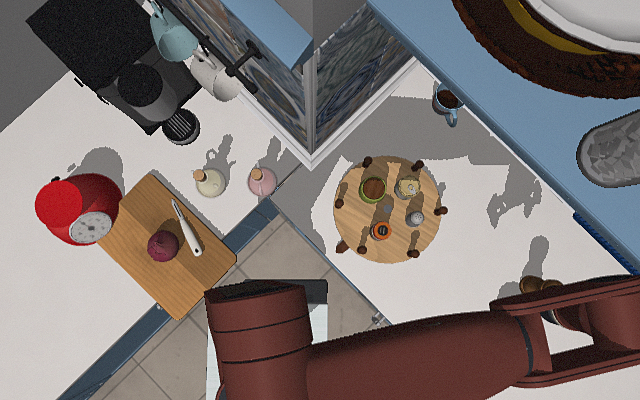

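View pics/scene0.png

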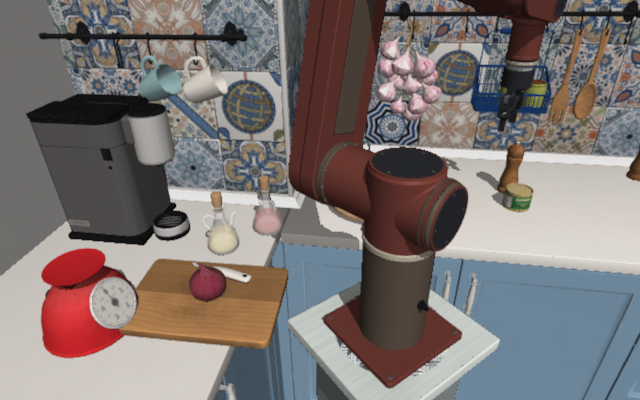

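The top view shows the Susan at about px (387,210), with the shaker at (417,218) and the jar at (381,231). The pot is at (372,190), the tin at (407,187), and the cruets are well to the left at (210,182) and (262,182). I'll enlarge it to find the posts and pointer.

```bash
cat > h.py <<'E'
import numpy as np,cv2
from plant import readout, grab_frame, models
def ray(f,u,v):
    h=f["image"].shape[0];F=h/2/np.tan(np.radians(f["vfov"]/2));E=np.array(f["extrinsics"])
    d=E[:3,:3]@np.array([(u-f["cx"])/F,-(v-f["cy"])/F,-1]);return E[:3,3],d
def pix2w(f,u,v,z):
    o,d=ray(f,u,v);return (o+d*(z-o[2])/d[2])[:2]
def w2pix(f,p):
    h=f["image"].shape[0];F=h/2/np.tan(np.radians(f["vfov"]/2));E=np.array(f["extrinsics"])
    c=E[:3,:3].T@(np.array(p,float)-E[:3,3]);return f["cx"]-F*c[0]/c[2],f["cy"]+F*c[1]/c[2]
E
python3 - <<'E'
from h import *
f=grab_frame("top");im=f["image"][145:275,310:470]
cv2.imwrite("pics/c1.png",cv2.resize(im,None,fx=4.6,fy=4.6,interpolation=cv2.INTER_CUBIC))
E
```

```text
(no output)
```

View pics/c1.png

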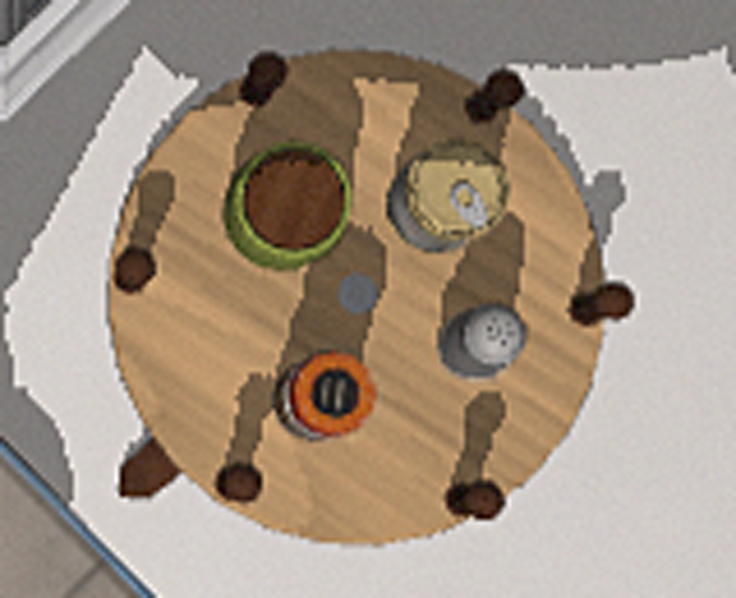

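The crop shows the axis cap at (358,293) and the pointer at lower left, with its tip near (125,488). The shaker cap is at (494,334), and the post balls are at (268,76), (505,90), (616,301), (483,499), (241,482) and (136,269).

```bash
python3 - <<'E'
from h import *
f=grab_frame("top");q=lambda u,v,z:pix2w(f,u/4.6+310-.4,v/4.6+145-.4,z)
img=f["image"][145:275,310:470]
c=q(358,293,32);print("cap",c)
# fit centre from balls
b=np.array([q(u,v,100) for u,v in [(268,76),(505,90),(616,301),(483,499),(241,482),(136,269)]])
c2=b.mean(0);print("balls",c2);
for p in b: d=p-c2;print(p.round(1),np.hypot(*d).round(1),np.degrees(np.arctan2(d[1],d[0])).round(1))
for n,p in dict(tip=q(123,488,14),pm=q(150,470,14),shaker=q(494,334,116),base=q(474,350,50),jar=q(334,395,136),pot=q(296,201,114),tin=q(457,193,102)).items():
    d=p-c2;print(n,p.round(1),np.hypot(*d).round(1),np.degrees(np.arctan2(d[1],d[0])).round(1))
s=readout.read_state();from scipy.spatial.transform import Rotation as R
print(R.from_rotvec(s["tool_rot"]).as_matrix().round(3))
# projected pointer tip at radius 181 for several angles
for a in range(130,160,4):
    print(a,[round(x,1) for x in (np.array(w2pix(f,[c2[0]+181*np.cos(np.radians(a)),c2[1]+181*np.sin(np.radians(a)),14]))-[309.6,144.6])*4.6])
E
```

```text
cap [ 401.81337494 -316.81161664]
balls [ 400.36737248 -316.04829528]
[ 516.1 -257.7] 129.6 26.8
[ 509.5 -389.2] 131.3 -33.8
[ 392.6 -448.5] 132.7 -93.4
[ 284.  -373.9] 130.0 -153.6
[ 292.1 -242.3] 131.0 145.7
[ 408.  -184.8] 131.5 86.7
tip [ 288.6 -182.1] 174.5 129.8
pm [ 299.1 -197.7] 155.7 130.5
shaker [ 372.7 -377.8] 67.7 -114.1
base [ 368.2 -380. ] 71.6 -116.7
jar [ 338.2 -288.2] 68.1 155.9
pot [ 444.6 -271.2] 63.0 45.4
tin [ 451.4 -361.4] 68.3 -41.7
[[ 0.954  0.3    0.   ]
 [ 0.3   -0.954  0.   ]
 [ 0.    -0.    -1.   ]]
130 [np.float64(114.9), np.float64(495.9)]
134 [np.float64(129.4), np.float64(512.3)]
138 [np.float64(145.1), np.float64(527.7)]
142 [np.float64(161.7), np.float64(541.9)]
146 [np.float64(179.4), np.float64(555.0)]
150 [np.float64(197.9), np.float64(566.8)]
154 [np.float64(217.1), np.float64(577.3)]
158 [np.float64(237.1), np.float64(586.5)]
```

Request:
{"fn": "apply_moves", "kwargs": {"motion": [[[0.2, -0.05, 0, 0, 0, 0, 1], [0.4, -0.1, 0, 0, 0, 0, 1], [0.65, -0.16, 0, 0, 0, 0, 1], [0.9, -0.22, 0, 0, 0, 0, 1], [0.9, -0.22, 0, 0, 0, 0, 1]]]}}

```text
t: 1.42
ee_pos: [311.8, -520.6, 231.4]
tool_rot: [-3.103, -0.485, -0.005]
force: [-0.1, -0.7, -0.5]
width: 25.6
finger_force: 0.0
```

Request:
{"fn": "apply_moves", "kwargs": {"motion": [[[0.2, -0.05, 0, 0, 0, 0, 1], [0.4, -0.1, 0, 0, 0, 0, 1], [0.65, -0.16, 0, 0, 0, 0, 1], [0.9, -0.22, 0, 0, 0, 0, 1], [0.9, -0.22, 0, 0, 0, 0, 1]]]}}

```text
t: 1.83
ee_pos: [430.4, -448.3, 231.4]
tool_rot: [-3.103, -0.485, -0.005]
force: [-0.8, 0.8, -0.3]
width: -0.1
finger_force: 0.0
```

```bash
python3 - <<'E'
from h import *
f=grab_frame("wrist");cv2.imwrite("pics/w1.png",f["image"])
s=readout.read_state();print(s["t"],s["ee_pos"],s["tool_rot"],s["width"],s["force"])
f=grab_frame("top");im=f["image"][145:275,310:470]
cv2.imwrite("pics/c2.png",cv2.resize(im,None,fx=4.6,fy=4.6,interpolation=cv2.INTER_CUBIC))
E
```

```text
1.8833 [ 427.98711533 -450.09071284  231.33122176] [-3.10370670e+00 -4.84662698e-01 -1.11854464e-03] -0.32240228363390055 [-0.06659879  0.4504359   0.88779746]
```

View pics/w1.png

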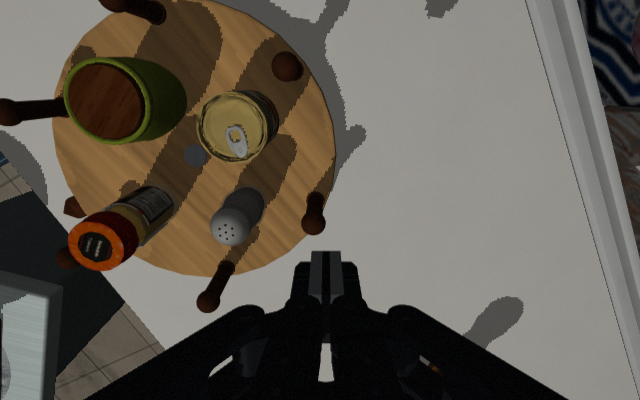

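The wrist view shows the post to push at (315,213), just left of the shut fingers at (325,255). The shaker cap is at (231,224), the axis cap at (195,155) and the pointer tip near (66,208). I'll descend beside the post on its counter-clockwise side.

Request:
{"fn": "apply_moves", "kwargs": {"motion": [[[0, 0, 0.15, 0, 0, 0, 1], [0, 0, 0.35, 0, 0, 0, 1], [0, 0, 0.6, 0, 0, 0, 1], [0, 0, 0.8, 0, 0, 0, 1], [0, 0, 0.9, 0, 0, 0, 1]]]}}

```text
t: 2.35
ee_pos: [422.0, -451.0, 91.4]
tool_rot: [-3.1, -0.473, 0.006]
force: [-0.2, 0.5, -0.4]
width: -0.2
finger_force: 0.0
```

Request:
{"fn": "apply_moves", "kwargs": {"motion": [[[0, 0, 0.07, 0, 0, 0, 1], [0, 0, 0.13, 0, 0, 0, 1], [0, 0, 0.17, 0, 0, 0, 1], [0, 0, 0.17, 0, 0, 0, 1], [0, 0, 0.17, 0, 0, 0, 1]]]}}

```text
t: 2.77
ee_pos: [425.5, -453.0, 71.7]
tool_rot: [3.104, 0.476, 0.001]
force: [0.4, 0.8, 0.4]
width: 0.3
finger_force: 0.0
```

```bash
cat > plan.py <<'E'
from h import *
from scipy.spatial.transform import Rotation as R
def plan(goal_deg,step=2.7,r=137,c=(401,-316.5)):
    s=readout.read_state();M=R.from_rotvec(s["tool_rot"]).as_matrix();p=s["ee_pos"];d=p[:2]-c
    a0=np.degrees(np.arctan2(d[1],d[0]));print("a",a0.round(1),"r",np.hypot(*d).round(1),"z",p[2].round(1),s["force"].round(1))
    return a0
E
python3 - <<'E'
from plan import *
plan(0)
# precompute moves: path along the circle from -78.6 clockwise, each call 5 rows x 3deg; rel. to call start, constant orientation
M=np.array([[.954,.3],[.3,-.954]])
def P(a): return 137*np.array([np.cos(np.radians(a)),np.sin(np.radians(a))])
a=-78.6
for k in range(9):
    print(round(a,1),[[round(float(x),2) for x in M@(P(a-2.8*i)-P(a))/150] for i in range(1,6)]);a-=14
E
```

```text
a -79.8 r 138.7 z 71.7 [0.4 0.8 0.4]
-78.6 [[-0.04, -0.01], [-0.09, -0.01], [-0.13, -0.02], [-0.17, -0.04], [-0.22, -0.05]]
-92.6 [[-0.04, -0.02], [-0.08, -0.03], [-0.12, -0.05], [-0.16, -0.08], [-0.2, -0.1]]
-106.6 [[-0.04, -0.03], [-0.07, -0.05], [-0.11, -0.08], [-0.14, -0.11], [-0.17, -0.15]]
-120.6 [[-0.03, -0.03], [-0.06, -0.07], [-0.08, -0.11], [-0.11, -0.14], [-0.13, -0.18]]
-134.6 [[-0.02, -0.04], [-0.04, -0.08], [-0.05, -0.12], [-0.07, -0.16], [-0.08, -0.21]]
-148.6 [[-0.01, -0.04], [-0.02, -0.09], [-0.02, -0.13], [-0.03, -0.18], [-0.03, -0.22]]
-162.6 [[0.0, -0.04], [0.0, -0.09], [0.01, -0.13], [0.02, -0.18], [0.03, -0.22]]
-176.6 [[0.01, -0.04], [0.03, -0.09], [0.04, -0.13], [0.06, -0.17], [0.08, -0.21]]
-190.6 [[0.02, -0.04], [0.05, -0.08], [0.07, -0.11], [0.1, -0.15], [0.13, -0.18]]
```

Request:
{"fn": "apply_moves", "kwargs": {"motion": [[[-0.02, -0.005, 0, 0, 0, 0, 1], [-0.04, -0.01, 0, 0, 0, 0, 1], [-0.06, -0.01, 0, 0, 0, 0, 1], [-0.08, -0.01, 0, 0, 0, 0, 1], [-0.1, -0.01, 0, 0, 0, 0, 1]]]}}

```text
t: 3.18
ee_pos: [410.5, -455.6, 71.3]
tool_rot: [3.104, 0.477, 0.001]
force: [0.2, -0.0, 0.6]
width: 0.2
finger_force: 0.4
```

Request:
{"fn": "apply_moves", "kwargs": {"motion": [[[-0.02, -0.01, 0, 0, 0, 0, 1], [-0.045, -0.015, 0, 0, 0, 0, 1], [-0.07, -0.02, 0, 0, 0, 0, 1], [-0.095, -0.03, 0, 0, 0, 0, 1], [-0.12, -0.04, 0, 0, 0, 0, 1]]]}}

```text
t: 3.6
ee_pos: [391.1, -454.7, 70.7]
tool_rot: [-3.105, -0.477, 0.0]
force: [0.6, 0.8, 0.3]
width: -0.2
finger_force: 0.6
```

```bash
python3 - <<'E'
from plan import *
plan(0)
f=grab_frame("top");im=f["image"][145:275,310:470]
cv2.imwrite("pics/c3.png",cv2.resize(im,None,fx=4.6,fy=4.6,interpolation=cv2.INTER_CUBIC))
E
```

```text
a -94.1 r 138.5 z 70.7 [0.6 0.8 0.3]
```

View pics/c3.png

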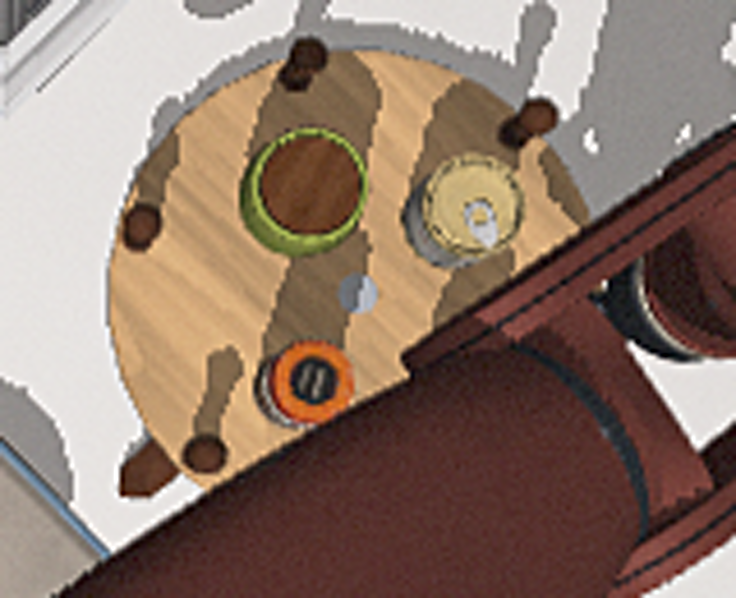

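The table has turned about 10°, with the pot (305,190), tin (470,205) and jar (312,380) riding along standing. Now I'll continue the push.

Request:
{"fn": "apply_moves", "kwargs": {"motion": [[[-0.04, -0.01, 0, 0, 0, 0, 1], [-0.08, -0.03, 0, 0, 0, 0, 1], [-0.12, -0.05, 0, 0, 0, 0, 1], [-0.16, -0.08, 0, 0, 0, 0, 1], [-0.2, -0.1, 0, 0, 0, 0, 1]]]}}

```text
t: 4.07
ee_pos: [357.6, -449.3, 70.7]
tool_rot: [-3.105, -0.477, 0.0]
force: [-0.5, 1.0, 0.0]
width: -0.1
finger_force: 0.4
```

Request:
{"fn": "apply_moves", "kwargs": {"motion": [[[-0.035, -0.025, 0, 0, 0, 0, 1], [-0.07, -0.05, 0, 0, 0, 0, 1], [-0.11, -0.08, 0, 0, 0, 0, 1], [-0.14, -0.11, 0, 0, 0, 0, 1], [-0.17, -0.15, 0, 0, 0, 0, 1]]]}}

```text
t: 4.48
ee_pos: [326.8, -435.8, 70.9]
tool_rot: [3.105, 0.477, 0.0]
force: [-0.2, -1.3, -0.4]
width: -0.1
finger_force: 0.5
```

Request:
{"fn": "apply_moves", "kwargs": {"motion": [[[-0.03, -0.035, 0, 0, 0, 0, 1], [-0.06, -0.07, 0, 0, 0, 0, 1], [-0.08, -0.11, 0, 0, 0, 0, 1], [-0.11, -0.14, 0, 0, 0, 0, 1], [-0.13, -0.18, 0, 0, 0, 0, 1]]]}}

```text
t: 4.9
ee_pos: [300.2, -415.7, 70.9]
tool_rot: [3.105, 0.477, 0.0]
force: [0.8, -0.7, -0.3]
width: 0.0
finger_force: 0.4
```

```bash
python3 - <<'E'
from plan import *
plan(0)
f=grab_frame("wrist");cv2.imwrite("pics/w2.png",f["image"])
E
```

```text
a -135.5 r 141.4 z 70.9 [ 0.8 -0.7 -0.3]
```

View pics/w2.png

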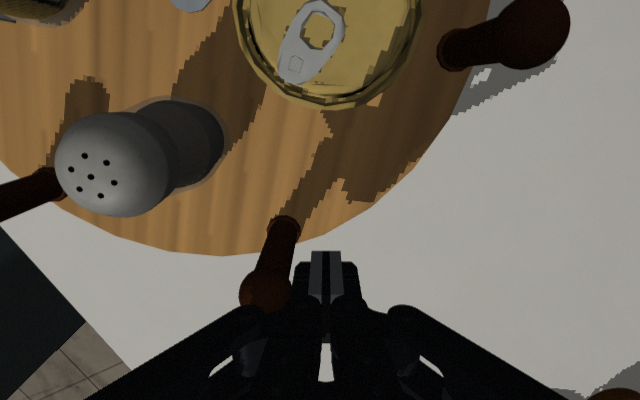

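The finger at (325,270) is pushing the post ball at (265,290). The shaker at (110,165) and tin (330,60) are standing and clear of the gripper. I'm continuing with a slight inward correction.

Request:
{"fn": "apply_moves", "kwargs": {"motion": [[[-0.015, -0.04, 0, 0, 0, 0, 1], [-0.025, -0.085, 0, 0, 0, 0, 1], [-0.035, -0.125, 0, 0, 0, 0, 1], [-0.045, -0.165, 0, 0, 0, 0, 1], [-0.05, -0.21, 0, 0, 0, 0, 1]]]}}

```text
t: 5.37
ee_pos: [283.7, -387.7, 70.9]
tool_rot: [3.105, 0.477, -0.0]
force: [-0.3, -0.6, 0.7]
width: 0.0
finger_force: 0.6
```

Request:
{"fn": "apply_moves", "kwargs": {"motion": [[[-0.01, -0.04, 0, 0, 0, 0, 1], [-0.015, -0.09, 0, 0, 0, 0, 1], [-0.02, -0.13, 0, 0, 0, 0, 1], [-0.02, -0.18, 0, 0, 0, 0, 1], [-0.02, -0.22, 0, 0, 0, 0, 1]]]}}

```text
t: 5.78
ee_pos: [271.1, -356.6, 70.7]
tool_rot: [-3.105, -0.477, -0.0]
force: [1.9, -0.7, 0.0]
width: 0.2
finger_force: 0.4
```

Request:
{"fn": "apply_moves", "kwargs": {"motion": [[[0, -0.04, 0, 0, 0, 0, 1], [0.005, -0.085, 0, 0, 0, 0, 1], [0.01, -0.125, 0, 0, 0, 0, 1], [0.02, -0.16, 0, 0, 0, 0, 1], [0.03, -0.19, 0, 0, 0, 0, 1]]]}}

```text
t: 6.2
ee_pos: [266.9, -328.4, 70.8]
tool_rot: [-3.105, -0.477, 0.0]
force: [-0.3, -1.3, 1.6]
width: 0.2
finger_force: 0.5
```

```bash
python3 - <<'E'
from plan import *
plan(0)
f=grab_frame("top");im=f["image"][145:275,310:470]
cv2.imwrite("pics/c4.png",cv2.resize(im,None,fx=4.6,fy=4.6,interpolation=cv2.INTER_CUBIC))
E
```

```text
a -174.9 r 134.7 z 70.8 [-0.3 -1.3  1.6]
```

View pics/c4.png

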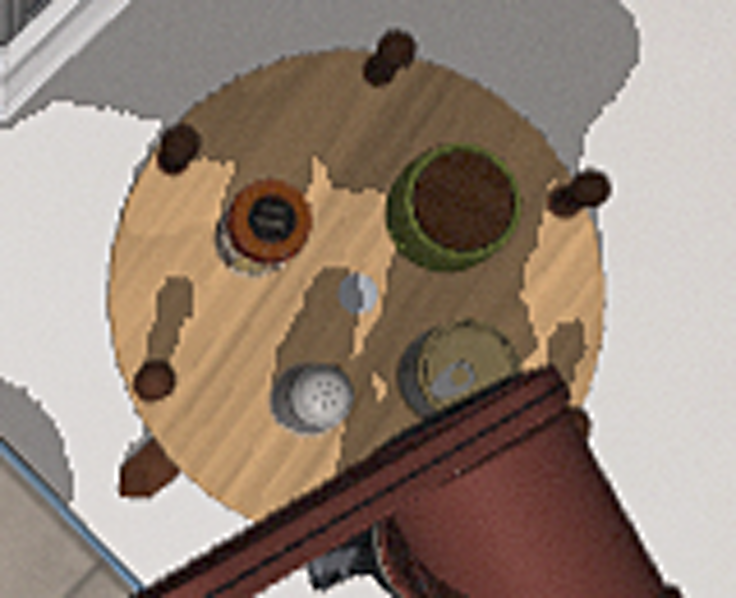

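The shaker cap is now at (321,396), the jar at (268,222), the pot (460,205) and the tin (465,375), all standing. The pointer is at lower left (148,468). I'll measure the remaining angle.

```bash
cat > meas.py <<'E'
from plan import *
def ptr(f,c):
    hsv=cv2.cvtColor(f["image"],cv2.COLOR_BGR2HSV);A=[]
    for v in range(238,258):
        for u in range(332,352):
            p=pix2w(f,u,v,14)-c;b,g,r=map(int,f["image"][v,u])
            if np.hypot(*p)>149 and r<110 and r-b>25: A.append(p)
    A=np.array(A);m=A.mean(0);return len(A),np.degrees(np.arctan2(m[1],m[0])),np.hypot(A[:,0],A[:,1]).max()
def disc(f):
    im=f["image"]
    return None
E
python3 - <<'E'
from meas import *
f=grab_frame("top")
for c in [(401,-316.5),(402,-317),(400,-316)]: print(ptr(f,np.array(c)))
c=np.array([401,-316.5]);q=lambda u,v,z:pix2w(f,u/4.6+309.6,v/4.6+144.6,z)
for n,a in dict(shaker=(321,396,116),base=(306,401,50),b1=(178,149,100),b2=(395,48,100),b3=(590,188,100),b4=(156,380,100)).items():
    d=q(*a)-c;print(n,np.hypot(*d).round(1),np.degrees(np.arctan2(d[1],d[0])).round(1))
print(models.boxes_of(f,"shaker")[:1])
E
```

```text
(84, np.float64(130.50520714193283), np.float64(178.15843387181923))
(87, np.float64(130.5861635406138), np.float64(179.18916924061892))
(80, np.float64(130.25409470100544), np.float64(177.12875753579826))
shaker 70.5 152.5
base 70.4 152.6
b1 131.4 55.8
b2 132.1 -5.1
b3 130.6 -65.5
b4 132.1 114.1
[{'location': [338.0, -280.6, 110.4], 'p': 0.65}]
```

Request:
{"fn": "apply_moves", "kwargs": {"motion": [[[0.012, -0.045, 0, 0, 0, 0, 1], [0.025, -0.09, 0, 0, 0, 0, 1], [0.042, -0.135, 0, 0, 0, 0, 1], [0.058, -0.175, 0, 0, 0, 0, 1], [0.075, -0.21, 0, 0, 0, 0, 1]]]}}

```text
t: 6.77
ee_pos: [268.2, -294.6, 70.7]
tool_rot: [-3.105, -0.477, 0.0]
force: [-1.1, -1.5, 1.1]
width: -0.0
finger_force: 0.4
```

Request:
{"fn": "apply_moves", "kwargs": {"motion": [[[0.005, -0.01, 0, 0, 0, 0, 1], [0.01, -0.02, 0, 0, 0, 0, 1], [0.013, -0.026, 0, 0, 0, 0, 1], [0.013, -0.026, 0, 0, 0, 0, 1], [0.013, -0.026, 0, 0, 0, 0, 1]]]}}

```text
t: 7.18
ee_pos: [269.0, -291.3, 70.8]
tool_rot: [-3.105, -0.477, -0.0]
force: [-0.2, -0.2, -0.1]
width: 0.0
finger_force: 0.0
```

```bash
python3 - <<'E'
from plan import *
plan(0)
f=grab_frame("top");im=f["image"][145:275,310:470];print(models.boxes_of(f,"shaker")[:1])
cv2.imwrite("pics/c5.png",cv2.resize(im,None,fx=4.6,fy=4.6,interpolation=cv2.INTER_CUBIC))
E
```

```text
a 169.2 r 134.3 z 70.8 [-0.2 -0.2 -0.1]
[{'location': [345.6, -263.0, 107.5], 'p': 0.68}]
```

View pics/c5.png

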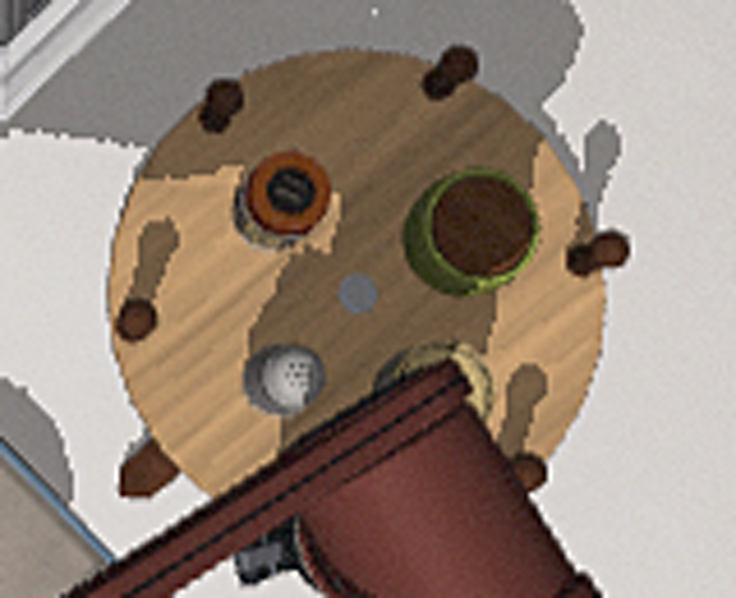

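The shaker cap is at (292,376), its base ring around (284,380), and the balls at (223,101), (457,70), (608,249) and (136,320). The pointer is unchanged at (148,468).

```bash
python3 - <<'E'
from meas import *
f=grab_frame("top")
c=np.array([401,-316.5]);q=lambda u,v,z:pix2w(f,u/4.6+309.6,v/4.6+144.6,z)
for n,a in dict(shaker=(292,376,116),base=(278,380,50),b1=(223,101,100),b2=(457,70,100),b3=(608,249,100),b4=(136,320,100)).items():
    d=q(*a)-c;print(n,np.hypot(*d).round(1),np.degrees(np.arctan2(d[1],d[0])).round(1))
# predicted pixels (crop) of shaker if aligned at 130.5
for a in (130.5,138):
  for z in (30,70,118):
    p=c+70*np.array([np.cos(np.radians(a)),np.sin(np.radians(a))]);print(a,z,((np.array(w2pix(f,[*p,z]))-[309.6,144.6])*4.6).round(0))
E
```

```text
shaker 70.8 137.1
base 70.0 136.5
b1 131.1 39.7
b2 128.1 -21.1
b3 129.7 -81.0
b4 133.3 99.1
130.5 30 [265. 372.]
130.5 70 [273. 369.]
130.5 118 [283. 364.]
138 30 [276. 384.]
138 70 [285. 380.]
138 118 [295. 376.]
```

Request:
{"fn": "apply_moves", "kwargs": {"motion": [[[0.012, -0.02, 0, 0, 0, 0, 1], [0.026, -0.044, 0, 0, 0, 0, 1], [0.038, -0.064, 0, 0, 0, 0, 1], [0.046, -0.077, 0, 0, 0, 0, 1], [0.05, -0.084, 0, 0, 0, 0, 1]]]}}

```text
t: 7.75
ee_pos: [272.4, -276.5, 70.7]
tool_rot: [-3.105, -0.478, 0.0]
force: [-0.5, -0.4, -0.3]
width: 0.3
finger_force: 0.3
```

Request:
{"fn": "apply_moves", "kwargs": {"motion": [[[0, 0, 0, 0, 0, 0, 1], [0, 0, 0, 0, 0, 0, 1]]]}}

```text
t: 7.92
ee_pos: [272.5, -276.8, 70.8]
tool_rot: [-3.105, -0.477, -0.0]
force: [0.8, 1.2, 0.5]
width: 0.3
finger_force: 0.0
```

```bash
python3 - <<'E'
from plan import *
plan(0)
f=grab_frame("top");im=f["image"][145:275,310:470]
cv2.imwrite("pics/c6.png",cv2.resize(im,None,fx=4.6,fy=4.6,interpolation=cv2.INTER_CUBIC))
E
```

```text
a 162.8 r 134.5 z 70.8 [0.8 1.2 0.5]
```

View pics/c6.png

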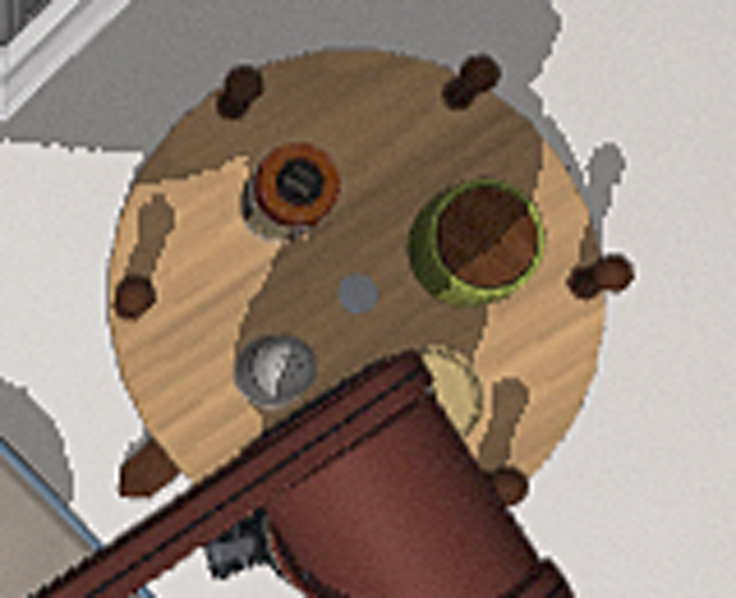

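The shaker outline is centred at about (276,371), and everything is still standing. The balls are at (243,85), (478,75), (614,271) and (134,297).

```bash
python3 - <<'E'
from meas import *
f=grab_frame("top")
c=np.array([401,-316.5]);q=lambda u,v,z:pix2w(f,u/4.6+309.6,v/4.6+144.6,z)
for n,a in dict(cap=(283,367,112),b1=(243,85,100),b2=(478,75,100),b3=(614,271,100),b4=(134,297,100)).items():
    d=q(*a)-c;print(n,np.hypot(*d).round(1),np.degrees(np.arctan2(d[1],d[0])).round(1))
w=grab_frame("wrist");cv2.imwrite("pics/w6.png",w["image"])
E
```

```text
cap 70.4 131.7
b1 131.8 33.5
b2 130.3 -26.3
b3 131.5 -86.4
b4 133.0 93.7
```

About 1° remains, so I'll nudge it, then back off and lift.

Request:
{"fn": "apply_moves", "kwargs": {"motion": [[[0.003, -0.005, 0, 0, 0, 0, 1], [0.006, -0.01, 0, 0, 0, 0, 1], [0.009, -0.014, 0, 0, 0, 0, 1], [0.009, -0.014, 0, 0, 0, 0, 1], [0.009, -0.014, 0, 0, 0, 0, 1]]]}}

```text
t: 8.48
ee_pos: [273.1, -274.6, 70.8]
tool_rot: [-3.105, -0.477, -0.0]
force: [0.0, 0.2, 0.6]
width: -0.2
finger_force: 0.2
```

Request:
{"fn": "apply_moves", "kwargs": {"motion": [[[-0.01, 0.015, 0, 0, 0, 0, 1], [-0.03, 0.045, 0, 0, 0, 0, 1], [-0.05, 0.075, 0, 0, 0, 0, 1], [-0.07, 0.1, 0, 0, 0, 0, 1], [-0.07, 0.1, 0, 0, 0, 0, 1]]]}}

```text
t: 8.9
ee_pos: [267.3, -293.2, 71.0]
tool_rot: [3.105, 0.475, 0.0]
force: [0.1, 1.0, 0.1]
width: -0.1
finger_force: 0.0
```

Request:
{"fn": "apply_moves", "kwargs": {"motion": [[[0, 0, -0.15, 0, 0, 0, 1], [0, 0, -0.4, 0, 0, 0, 1], [0, 0, -0.65, 0, 0, 0, 1], [0, 0, -0.9, 0, 0, 0, 1], [0, 0, -1.0, 0, 0, 0, 1]]]}}

```text
t: 9.32
ee_pos: [268.6, -294.1, 226.3]
tool_rot: [3.099, 0.475, 0.005]
force: [0.6, -0.9, 0.6]
width: -0.6
finger_force: 0.0
```

Request:
{"fn": "apply_moves", "kwargs": {"motion": [[[0, 0.2, 0, 0, 0, 0, 1], [0, 0.45, 0, 0, 0, 0, 1], [0, 0.7, 0, 0, 0, 0, 1], [0, 0.95, 0, 0, 0, 0, 1], [0, 1, 0, 0, 0, 0, 1]]]}}

```text
t: 9.73
ee_pos: [313.0, -439.4, 219.7]
tool_rot: [3.105, 0.474, -0.0]
force: [-0.6, 1.1, -0.6]
width: -0.3
finger_force: 0.0
```

Request:
{"fn": "apply_moves", "kwargs": {"motion": [[[0, 0.2, 0, 0, 0, 0, 1], [0, 0.45, 0, 0, 0, 0, 1], [0, 0.7, 0, 0, 0, 0, 1], [0, 0.95, 0, 0, 0, 0, 1], [0, 1, 0, 0, 0, 0, 1]]]}}

```text
t: 10.15
ee_pos: [357.6, -581.8, 218.4]
tool_rot: [-3.105, -0.474, 0.001]
force: [-0.9, -0.0, -0.5]
width: 0.1
finger_force: 0.0
```

```bash
python3 - <<'E'
from meas import *
plan(0)
f=grab_frame("top");c=np.array([401,-316.5]);im=cv2.resize(f["image"][145:275,310:470],None,fx=4.6,fy=4.6,interpolation=cv2.INTER_CUBIC)
print(ptr(f,c))
for n in ["shaker","green_pot","tin","spice_jar"]: print(n,models.boxes_of(f,n)[:1])
t=np.radians(130.5);u=np.array([np.cos(t),np.sin(t)])
P=lambda r,z:tuple(int(x) for x in ((np.array(w2pix(f,[*(c+r*u),z]))-[309.6,144.6])*4.6))
cv2.line(im,P(0,30),P(185,30),(255,0,0),1);cv2.line(im,P(0,118),P(100,118),(0,0,255),1)
cv2.imwrite("pics/c7.png",im)
E
```

```text
a -99.3 r 268.9 z 218.4 [-0.9 -0.  -0.5]
(84, np.float64(130.50520714193283), np.float64(178.15843387181923))
shaker [{'location': [395.6, -310.3, 33.3], 'p': 0.6}]
green_pot [{'location': [421.0, -366.4, 116.8], 'p': 0.85}]
tin [{'location': [338.1, -338.4, 100.4], 'p': 0.91}]
spice_jar [{'location': [446.3, -262.1, 134.0], 'p': 0.56}]
```

View pics/c7.png

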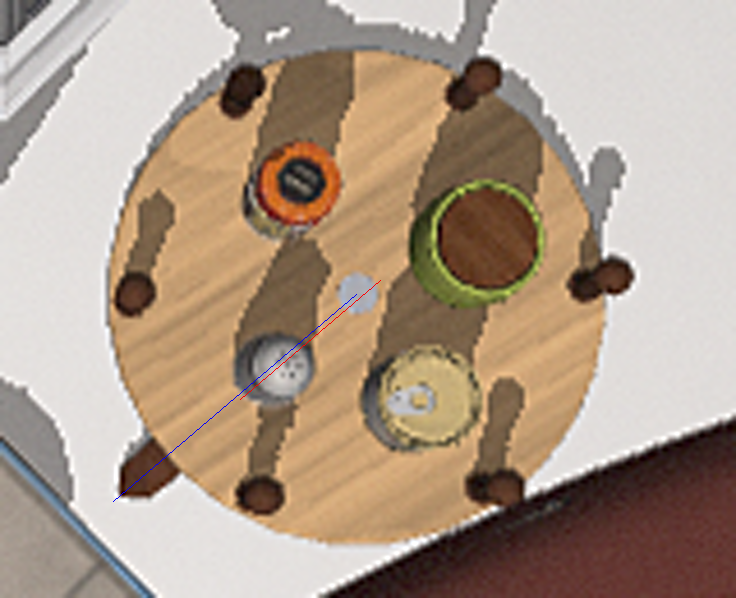

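The arm is clear and everything is standing. The shaker cap at (282,367) lies within about 3 px of the pointer line. I'll check it numerically with the cap centroid.

```bash
python3 - <<'E'
from meas import *
f=grab_frame("top");c0=np.array([401,-316.5]);im=f["image"]
sub=im[212:238,358:382];hsv=cv2.cvtColor(sub,cv2.COLOR_BGR2HSV)
for th in (120,140,160):
    m=((hsv[...,1]<45)&(hsv[...,2]>th)).astype(np.uint8)
    n,l,s,ce=cv2.connectedComponentsWithStats(m);k=1+s[1:,4].argmax()
    u,v=s[k,0]+(s[k,2]-1)/2+358,s[k,1]+(s[k,3]-1)/2+212
    for z in (105,112):
        d=pix2w(f,u,v,z)-c0;print(th,s[k],z,np.hypot(*d).round(1),np.degrees(np.arctan2(d[1],d[0])).round(1))
m=((hsv[...,1]<60)).astype(np.uint8);n,l,s,ce=cv2.connectedComponentsWithStats(m);k=1+s[1:,4].argmax()
print("whole",s[k],ce[k]); d=pix2w(f,ce[k][0]+358,ce[k][1]+212,75)-c0;print(np.degrees(np.arctan2(d[1],d[0])))
# axis from the plate outline (light wood)
h=cv2.cvtColor(im,cv2.COLOR_BGR2HSV);m=((h[...,0]>8)&(h[...,0]<25)&(h[...,1]>60)&(h[...,2]>80)).astype(np.uint8)
m[:150]=0;m[268:]=0;m[:,:325]=0;m[:,450:]=0;m[240:,:350]=0
m=cv2.morphologyEx(m,cv2.MORPH_OPEN,np.ones((5,5)))
cn=max(cv2.findContours(m,0,1)[0],key=cv2.contourArea);hu=cv2.convexHull(cn)[:,0]
W=np.array([pix2w(f,*p,30) for p in hu])
from scipy.optimize import least_squares
r=least_squares(lambda x:np.hypot(*(W-x[:2]).T)-x[2],[401,-316,145],loss="soft_l1");print("plate",r.x)
b=np.array([pix2w(f,u/4.6+309.6,v/4.6+144.6,99) for u,v in [(246,84),(483,76),(614,275),(503,488),(260,494),(134,293)]])
print("balls",b.mean(0),[np.degrees(np.arctan2(*(p-b.mean(0))[::-1])).round(1) for p in b])
E
```

```text
120 [  7   8  13  11 110] 105 70.8 132.7
120 [  7   8  13  11 110] 112 71.6 132.5
140 [ 7  8 12 11 86] 105 71.7 132.0
140 [ 7  8 12 11 86] 112 72.6 131.8
160 [ 8  9 11 10 66] 105 71.7 133.4
160 [ 8  9 11 10 66] 112 72.5 133.2
whole [  3   6  17  16 215] [10.95813953 12.8744186 ]
130.58022663406598
plate [ 401.38225099 -315.95288055  143.52309264]
balls [ 401.1067043  -315.38619293] [np.float64(32.3), np.float64(-28.0), np.float64(-87.4), np.float64(-147.9), np.float64(151.5), np.float64(92.7)]
```

```bash
python3 -c "
from plant import order
print(order.finish_job())"
```

```text
the job is handed in; nothing more can be done
None
```

I turned the lazy Susan about 114° clockwise by one post, so the shaker now lines up with the pointer to within about 2° by camera; everything rode along standing, the cruets were not approached, the arm is clear, and the job is handed in (no verdict was returned).

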